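# Set the length stop and lock its clamp knob

## Task

On the rail whose stop carries the red knob, slide the stop along the rail until its white pointer stands on the green mark, then turn the red knob a quarter turn clockwise, as far as it goes, so that the stop is locked there. Leave the stop with the black knob as it is.

Things in the scene. Friction and masses are not known exactly. Their poses are not given: they have to be found in the camera images.
- red_grip (a point): middle of the red knob's upright grip bar, on its turning axis. Bar 44 mm long, 14 thick, 34 tall; this point is 9 mm below its top, 25 mm above the round collar (34 mm across) under it, 65 mm above the bench. x runs along the bar (white tick at the -x end), z up. The grey stop under it is 46 x 36 mm, top 32 mm up; free, it slides with about 2 N, can be drawn by the knob, and stays where left.
- red_knob (a joint): turn of the red knob, rad. 0: bar along the rail, free (starts at 0 to 0.3). Grows clockwise seen from above, to an end stop at 1.57: bar square across the rail, locked. From about 0.85 a cam grips the rail: stiffer, about 0.1 N m; the knob stays where left.
- red_mark (a point): centre of the green mark (24 mm along the rail) fixed on the red stop's rail, on its centre line, 10 mm above the bench; x along the rail to its far end, z up. The stop's pointers stand at its knob's axis: they are on the mark when that axis is level with this point along x. Stop starts 50 to 175 mm short of it (-x). Rail fixed, straight, level, 290 x 60 mm. The other rail has such a mark too.
- black_knob_end (a point): upper end, with the white tick, of the black knob's grip bar: 22 mm from its turning axis, 74 mm above the bench. It is on the other, otherwise equal rail; the rails run away from the robot side by side, 0.2 to 0.4 m apart, either one at the left. Leave this stop as it is.

How it is judged:
By the outcome, as a careful person would: the job done as asked, in the order asked, and still so for the second after the job is handed in, with the robot touching nothing.
It also fails if it takes over 34 s, if anything falls off the work surface, if the arm or the gripper's body presses on something with over 40 N, if the wrist force passes 120 N, or if a joint passes its speed limit or range.

## Robot

A 6-joint arm with a two-finger parallel gripper is mounted at the origin on a cart in front of the work surface, level with it; the furniture and walls round the work are solid. World frame = base frame: x ahead of the robot, y to its left, z up, the work surface at z = 0. Lengths are in m, angles in rad, forces in N, time in s.
With the tool pointing down it reaches from about 0.275 to 0.775 m from the base axis. Payload 14.6 kg.
Tool frame: the origin (TCP) lies at the very end of the fingers, on their centre line; the grasp point (between the pads) lies 19 mm behind it (env.grip_depth is the distance from the TCP to the grasp point, in m); z points along the fingers, y is the line along which they close (so a half turn about z gives the same grasp; the last joint's range is limited). The gripper opens to 85 mm and grips with 20 to 120 N. Pads are 22 mm wide; open, the fingers measure 114 mm over their backs; the gripper's body (76 mm by 85 mm) begins 54 mm behind the grasp point. The pads swing forward as they close: fully open they stand 13 mm farther back than shut.
Start: joints at [-1.342, 0.263, -0.048, 1.259, 0, 1.415], TCP at [0.197, -0.487, 0.231] pointing down, gripper open.
Joint ranges: [-2.65, 2.65], [-0.89, 1.7], [-1.18, 1.37], [-2.13, 2.11], [-1.35, 1.29], [-3.14, 3.14]. Speed limits (rad/s): [1.89, 1.89, 2.57, 2.79, 3.14, 3.14].

## Interface

Orientations are given as a unit quaternion [x, y, z, w].
In Python, from workcell import env gives the robot as it stands. The module is installed in compiled form; this text tells all that it offers.
- The arm moves only by the tool drive_tool, never from a script. Its argument "motion" is a list that holds one entry, the list of rows, each a list of 7 numbers: the shift along the tool's x, y, z in cm, then the turn, a rotation vector about the tool's x, y, z in degrees, then the opening, from 0 (shut) to 1 (fully open). In form: [[[x, y, z, ax, ay, az, gripper], ...]]. A call has 1 to 10 rows; each row shifts and turns the commanded pose from where the row before left it, along the tool's axes as they then stand; what a row does not reach is not made up. A row lasts 1/10 s, in which the tool goes at most 50 mm and 8.59 degrees, less where a joint would pass 70% of its speed; a pose out of reach is approached as far as the arm can. A call is refused whole if a number of a shift passes 5 or a number of a turn 8.59, either way. A call with a gripper value outside its range is refused whole. The fingers move at their own pace and stop on an object; "newtons" is the grip in N (left out, the last holds). Time passes only in rows, so rows that do not move let the fingers close. It gives the time, the measured TCP pose, the force, the opening and the grip force at its end, in the units of the state.
- env.get_state(): the state, without advancing time (a new reading comes with each control period).
- env.read_camera(name): name is "scene" or "top" or "wrist"; returns (picture, depth): 400x640x3 uint8, red, green, blue; 400x640 float32, m along the optical axis (not along the pixel's ray), 0 where there is no reading.
- env.camera_model(name): a dict with "fovy" (degrees; the focal length in pixels is half the picture's height over the tangent of half this angle, whatever the lens; pixels are square), "cx", "cy" (the principal point, pixels), "distortion" ([k1, k2, p1, p2, k3] as OpenCV has them; the pictures are not rectified), "pose" (4x4, takes a point from camera to world coordinates). Camera axes: x right, y up, looking along -z (the intrinsics and any distortion apply to the point x, -y, -z); pixel columns grow to the right and rows downward; lengths in m; the calibration is good to about 2 mm. A picture is of the moment at which its call begins: read the wrist's pose just before it. camera_model takes no time and is no camera call; for the wrist camera it gives the pose at the moment of the call.
- env.finish_job(): hands the job in; it is judged then, once.
The state is a dict: "time_s": time; "joint_pos": joint angles; "joint_vel": joint speeds; "tau": joint torques, N m; "position": TCP position; "orientation": TCP orientation; "contact_force": force on the tool from outside, world axes, zero at the start; "moment": the same for the moment, N m; "opening": finger opening in m; "gripper_force": force on a finger pad.
Only numpy, scipy, OpenCV 4.12 (cv2) and the standard library are available. Lean on these libraries where they do the work, as an engineer would, in place of code of your own. Each camera call takes 0.05 s, during which the arm holds its last target. There are 200 camera calls.

## Working session

There is one attempt and no reset: what is moved stays moved. The work goes in short steps, Python scripts to look and compute and a tool call to move; the robot and the scene stay as the last step left them, time stands still between calls to the robot, and variables do not carry over. Pictures are saved under pics/ and viewed, at most 10 in all, crops included, and the job is handed in when it is done.

Besides the shell and the picture viewer there is one more tool, called after "Emit:" in YAML: its name, and indented under it one key for each argument. drive_tool: Moves the arm, as the interface text tells. Its arguments: {"type":"object","properties":{"motion":{"type":"array"},"newtons":{"type":"number"}},"required":["motion"]}

```bash
mkdir -p pics; cat > h.py <<'E'
import numpy as np, cv2
from workcell import env
from scipy.spatial.transform import Rotation as R
def model(n):
    m=env.camera_model(n); f=200/np.tan(np.radians(m['fovy'])/2)
    return np.array([[f,0,m['cx']],[0,f,m['cy']],[0,0,1]]),np.array(m['distortion'],float),np.array(m['pose'])
def ray(M,uv,z):
    K,D,P=M; p=cv2.undistortPoints(np.array(uv,float).reshape(-1,1,2),K,D).reshape(-1,2)
    d=np.c_[p[:,0],-p[:,1],-np.ones(len(p))]@P[:3,:3].T; o=P[:3,3]
    return o+d*((z-o[2])/d[:,2])[:,None]
def save(n,im): cv2.imwrite('pics/'+n+'.png',im[:,:,::-1])
E
python3 - <<'E'
from h import *
for n in ('top','scene'):
    M=model(n); im,d=env.read_camera(n); save(n+'0',im); np.save(n+'0.npy',im); print(n,M[2].round(3).tolist(),M[1],M[0][0,0])
print(env.get_state())
E
```

```text
top [[0.025, 0.991, -0.131, 0.406], [-0.999, 0.028, 0.016, 0.012], [0.02, 0.13, 0.991, 0.921], [0.0, 0.0, 0.0, 1.0]] [-0.03102809  0.          0.          0.          0.        ] 435.98322093562626
scene [[-0.823, 0.381, -0.421, 0.146], [-0.568, -0.57, 0.594, 0.51], [-0.014, 0.728, 0.686, 0.644], [0.0, 0.0, 0.0, 1.0]] [-0.06562006  0.          0.          0.          0.        ] 388.00107634971226
{'time_s': 0.1, 'joint_pos': array([-1.34232324e+00,  2.63524698e-01, -4.88762534e-02,  1.25940237e+00,
       -1.85279397e-05,  1.41554625e+00]), 'joint_vel': array([-0.00044362, -0.00072165,  0.00043352,  0.00120432,  0.0019304 ,
       -0.00031053]), 'tau': array([ 3.22022068e-03, -6.38575745e+01,  3.85064793e+01,  9.90205997e-03,
       -2.11612250e-04, -1.18764152e-05]), 'position': array([ 0.1965049 , -0.48657078,  0.23084645]), 'orientation': array([ 9.81650831e-01,  1.90686631e-01, -2.76874601e-05, -5.02821441e-04]), 'contact_force': array([-0.15720508,  0.74393247, -0.04055703]), 'moment': array([0.0177001 , 0.01205416, 0.0161841 ]), 'gripper_force': 0.0, 'opening': 0.08535959150685823}
```

View pics/top0.png

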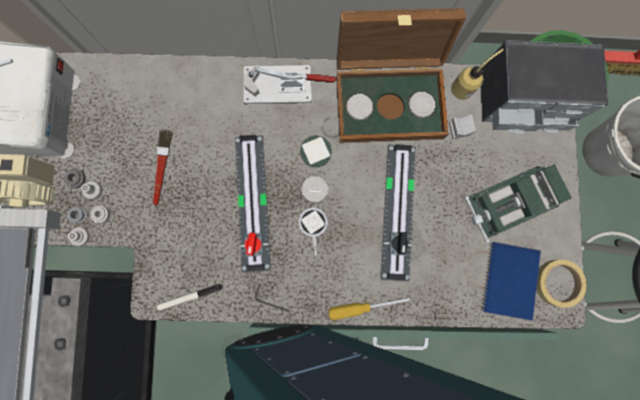

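View pics/scene0.png

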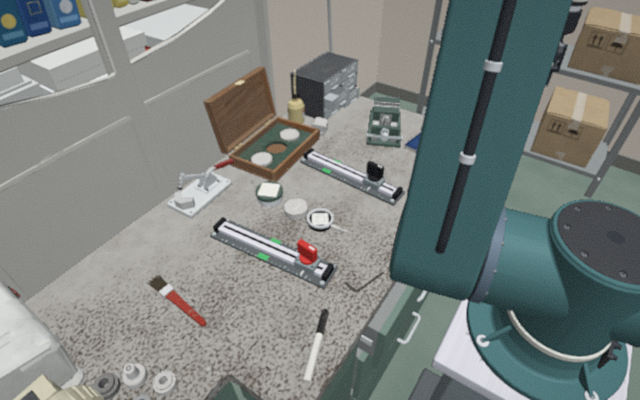

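The top view shows the red knob at about (253,243) with its rail's green patches at (241,200) and (264,200). The black stop is at (400,242) on the right-hand rail. The scene view agrees.

```bash
python3 - <<'E'
from h import *
M=model('top'); im=np.load('top0.npy'); hsv=cv2.cvtColor(im,cv2.COLOR_RGB2HSV)
g=cv2.inRange(hsv,(45,120,100),(75,255,255)); g[:,:230]=0;g[:,280:]=0;g[:180]=0;g[220:]=0
n,l,s,c=cv2.connectedComponentsWithStats(g)
for i in range(1,n):
    if s[i,4]>10: print('green',s[i],c[i],ray(M,[c[i]],.01).round(4))
r=(cv2.inRange(hsv,(0,150,90),(8,255,255))|cv2.inRange(hsv,(172,150,90),(180,255,255))); r[:225]=0;r[260:]=0;r[:,:235]=0;r[:,275:]=0
ys,xs=np.nonzero(r);print('red',len(xs),xs.min(),xs.max(),ys.min(),ys.max(),ray(M,[[xs.mean(),ys.mean()]],.055).round(4))
# rail outline corners by eye -> direction
print(ray(M,[[248,138],[256,268],[236,138],[262,137],[242,270],[270,268]],.01).round(4))
crop=im[120:285,215:435]; save('crop0',cv2.resize(crop,None,fx=3.6,fy=3.6,interpolation=cv2.INTER_CUBIC))
E
```

```text
green [238 195   6  12  64] [240.71875  200.484375] [[0.5297 0.1536 0.01  ]]
green [260 194   7  11  67] [262.64179104 199.02985075] [[0.5341 0.1077 0.01  ]]
red 226 245 260 232 254 [[0.4389 0.1196 0.055 ]]
[[0.6656 0.1446 0.01  ]
 [0.3899 0.1155 0.01  ]
 [0.6648 0.1703 0.01  ]
 [0.6687 0.1146 0.01  ]
 [0.385  0.1442 0.01  ]
 [0.3907 0.0867 0.01  ]]
```

View pics/crop0.png

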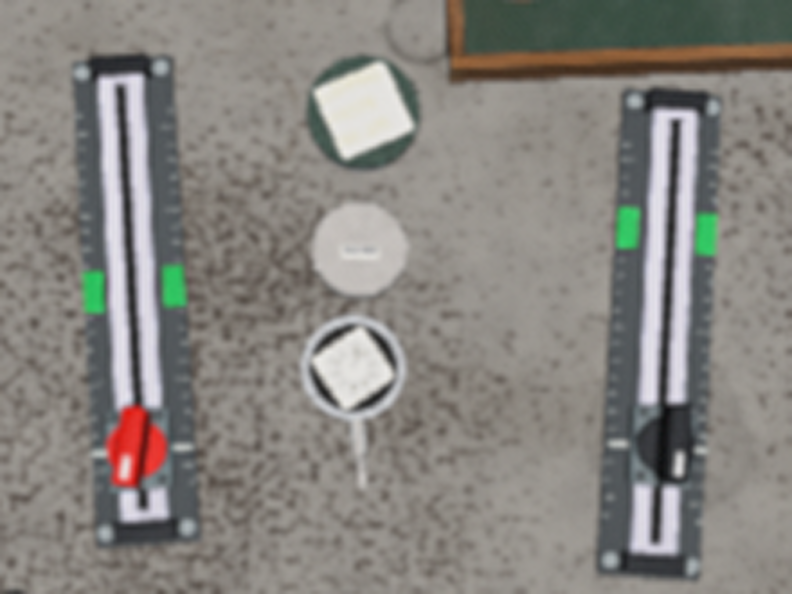

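The enlarged crop shows:
- **Red bar:** tick end at (125,485), far end at (137,407), so it leans slightly clockwise from the rail.
- **Pointers:** at (98,453) and (182,447).
- **Green patches:** centred near crop row 289, about 95 mm beyond the knob.

The measured sizes fit: the patches straddle the 60 mm rail, which measures about 290 mm long. Rail yaw is about 0.097 rad.

```bash
cat >> h.py <<'E'
def plan(p1,yaw1,n,grip):
    """print rows (tool cm, deg) from the present pose to p1 with the tool down at yaw1, by the long way given by sign of yaw1-yaw0"""
    s=env.get_state(); r0=R.from_quat(s['orientation']); x=r0.as_matrix()[:,0]; y0=np.arctan2(x[1],x[0])
    d=(np.array(p1)-s['position'])/n; dy=(yaw1-y0)/n
    print('pos',s['position'].round(4),'yaw0',round(y0,4),'dyaw/row deg',round(np.degrees(dy),2))
    for k in range(n):
        a=y0+k*dy; X=np.array([np.cos(a),np.sin(a),0]);Y=np.array([np.sin(a),-np.cos(a),0])
        print([round(100*X@d,2),round(100*Y@d,2),round(-100*d[2],2),0,0,round(-np.degrees(dy),2),grip])
E
python3 - <<'E'
from h import *
M=model('top')
P=lambda a:[(u/3.6+215,v/3.6+120) for u,v in a]
print('pointers z.02',ray(M,P([(98,453),(182,447)]),.02).round(4))
print('bar ends z.074',ray(M,P([(125,485),(137,407)]),.074).round(4))
plan([.43,.12,.22],3.0,20,1)
E
```

```text
pointers z.02 [[0.4344 0.1446 0.02  ]
 [0.4391 0.0968 0.02  ]]
bar ends z.074 [[0.4161 0.1214 0.074 ]
 [0.458  0.1168 0.074 ]]
pos [ 0.1965 -0.4866  0.2308] yaw0 0.3837 dyaw/row deg 7.5
[np.float64(2.22), np.float64(-2.38), np.float64(0.05), 0, 0, np.float64(-7.5), 1]
[np.float64(2.51), np.float64(-2.07), np.float64(0.05), 0, 0, np.float64(-7.5), 1]
[np.float64(2.76), np.float64(-1.72), np.float64(0.05), 0, 0, np.float64(-7.5), 1]
[np.float64(2.96), np.float64(-1.35), np.float64(0.05), 0, 0, np.float64(-7.5), 1]
[np.float64(3.11), np.float64(-0.95), np.float64(0.05), 0, 0, np.float64(-7.5), 1]
[np.float64(3.21), np.float64(-0.54), np.float64(0.05), 0, 0, np.float64(-7.5), 1]
[np.float64(3.25), np.float64(-0.11), np.float64(0.05), 0, 0, np.float64(-7.5), 1]
[np.float64(3.23), np.float64(0.31), np.float64(0.05), 0, 0, np.float64(-7.5), 1]
[np.float64(3.17), np.float64(0.73), np.float64(0.05), 0, 0, np.float64(-7.5), 1]
[np.float64(3.04), np.float64(1.14), np.float64(0.05), 0, 0, np.float64(-7.5), 1]
[np.float64(2.87), np.float64(1.53), np.float64(0.05), 0, 0, np.float64(-7.5), 1]
[np.float64(2.65), np.float64(1.89), np.float64(0.05), 0, 0, np.float64(-7.5), 1]
[np.float64(2.38), np.float64(2.22), np.float64(0.05), 0, 0, np.float64(-7.5), 1]
[np.float64(2.07), np.float64(2.51), np.float64(0.05), 0, 0, np.float64(-7.5), 1]
[np.float64(1.72), np.float64(2.76), np.float64(0.05), 0, 0, np.float64(-7.5), 1]
[np.float64(1.35), np.float64(2.96), np.float64(0.05), 0, 0, np.float64(-7.5), 1]
[np.float64(0.95), np.float64(3.11), np.float64(0.05), 0, 0, np.float64(-7.5), 1]
[np.float64(0.54), np.float64(3.2), np.float64(0.05), 0, 0, np.float64(-7.5), 1]
[np.float64(0.12), np.float64(3.25), np.float64(0.05), 0, 0, np.float64(-7.5), 1]
[np.float64(-0.31), np.float64(3.24), np.float64(0.05), 0, 0, np.float64(-7.5), 1]
```

Emit:
drive_tool:
  motion:
    - [[2.2,-2.4,0,0,0,-7.5,1],[2.5,-2.1,0,0,0,-7.5,1],[2.8,-1.7,0,0,0,-7.5,1],[3.0,-1.3,0,0,0,-7.5,1],[3.1,-1.0,0,0,0,-7.5,1],[3.2,-0.5,0,0,0,-7.5,1],[3.2,-0.1,0,0,0,-7.5,1],[3.2,0.3,0,0,0,-7.5,1],[3.2,0.7,0,0,0,-7.5,1],[3.0,1.1,0,0,0,-7.5,1]]

```text
time_s: 1.1
position: [0.3128, -0.1824, 0.2312]
orientation: [0.661, 0.751, 0.0, -0.0]
contact_force: [0.6, -0.2, -0.3]
opening: 0.0853
gripper_force: 0.0
```

Emit:
drive_tool:
  motion:
    - [[2.9,1.5,0,0,0,-7.5,1],[2.6,1.9,0,0,0,-7.5,1],[2.4,2.2,0,0,0,-7.5,1],[2.1,2.5,0,0,0,-7.5,1],[1.7,2.8,0,0,0,-7.5,1],[1.3,3.0,0,0,0,-7.5,1],[1.0,3.1,0,0,0,-7.5,1],[0.5,3.2,0,0,0,-7.5,1],[0.1,3.2,0,0,0,-7.5,1],[-0.3,3.2,0,0,0,-7.5,1]]

```text
time_s: 2.1
position: [0.4295, 0.1205, 0.2311]
orientation: [0.067, 0.998, -0.0, -0.0]
contact_force: [1.1, -0.7, 0.9]
opening: 0.0851
gripper_force: 0.0
```

```bash
python3 - <<'E'
from h import *
M=model('wrist'); s=env.get_state(); im,d=env.read_camera('wrist'); save('w1',im); np.save('w1.npy',im); np.save('w1P.npy',M[2]); print(M[2].round(3).tolist(),M[1]); print(s['position'],s['time_s'])
plan([.437,.119,.2],np.pi-.11,3,1)
E
```

```text
[[0.134, -0.945, -0.299, 0.353], [0.991, 0.128, 0.041, 0.13], [-0.001, -0.301, 0.953, 0.374], [0.0, 0.0, 0.0, 1.0]] [0.01877942 0.         0.         0.         0.        ]
[0.42951495 0.12051677 0.23111959] 2.1
pos [0.4308 0.1234 0.2309] yaw0 3.0169 dyaw/row deg 0.28
[np.float64(-0.22), np.float64(-0.12), np.float64(1.03), 0, 0, np.float64(-0.28), 1]
[np.float64(-0.22), np.float64(-0.12), np.float64(1.03), 0, 0, np.float64(-0.28), 1]
[np.float64(-0.22), np.float64(-0.12), np.float64(1.03), 0, 0, np.float64(-0.28), 1]
```

View pics/w1.png

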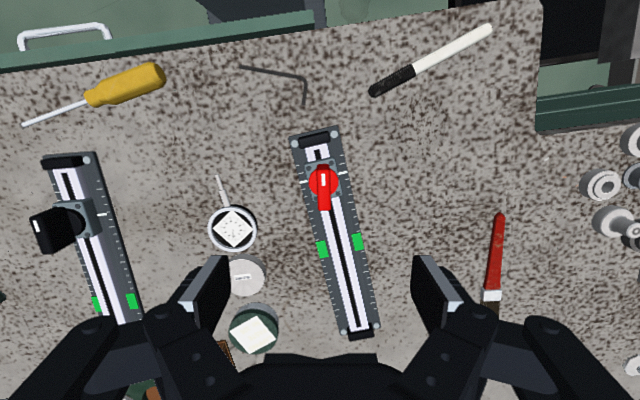

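The wrist view shows the red knob at (323,185) with its bar near vertical, and its green patches at (322,249) and (358,242). The arm has now settled, so I'll measure again.

```bash
cat >> h.py <<'E'
def measure(tag):
    M=model('wrist'); im,d=env.read_camera('wrist'); np.save(tag+'.npy',im)
    hsv=cv2.cvtColor(im,cv2.COLOR_RGB2HSV)
    g=cv2.inRange(hsv,(45,120,80),(75,255,255)); g[:,:250]=0; g[:,430:]=0
    n,l,s,c=cv2.connectedComponentsWithStats(g); pts=[]
    for i in range(1,n):
        if s[i,4]>40:
            p=ray(M,[c[i]],.01)[0]; print('green',s[i],p.round(4)); pts.append(p)
    if len(pts)==2:
        pts=np.array(pts); v=pts[0]-pts[1]; v*=np.sign(v[1]); print('mark',pts.mean(0).round(4),'gap',np.linalg.norm(v).round(4),'rail yaw',np.arctan2(-v[0],v[1]).round(4))
    r=cv2.inRange(hsv,(0,150,60),(8,255,255))|cv2.inRange(hsv,(172,150,60),(180,255,255)); r[:,:280]=0; r[:,400:]=0
    return M,im,r
E
python3 - <<'E'
from h import *
M,im,r=measure('w2')
ys,xs=np.nonzero(r); x0,y0,x1,y1=xs.min()-25,ys.min()-15,xs.max()+25,ys.max()+60
print(x0,y0,env.get_state()['position'].round(4)); save('w2c',cv2.resize(im[y0:y1,x0:x1],None,fx=5,fy=5,interpolation=cv2.INTER_CUBIC)[:600,:800])
E
```

```text
green [348 232  13  19 172] [0.5312 0.1533 0.01  ]
green [312 239  14  19 174] [0.5358 0.1069 0.01  ]
mark [0.5335 0.1301 0.01  ] gap 0.0466 rail yaw 0.0986
280 148 [0.4301 0.1216 0.2308]
```

View pics/w2c.png

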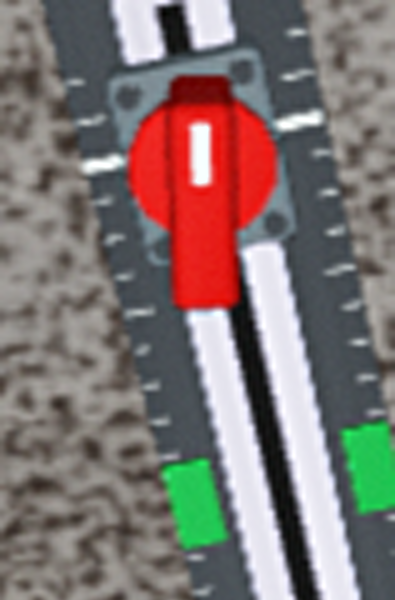

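The crop shows the bar's top face from (200,102) to (208,307), near parallel to the tool's x axis. The pointers are at (103,165) and (302,122).

```bash
python3 - <<'E'
from h import *
M=model('wrist'); P=lambda a:[(u/5+280,v/5+148) for u,v in a]
q=ray(M,P([(200,102),(208.5,307)]),.074); v=q[1]-q[0]; print('bar',q.round(4),'mid',q.mean(0).round(4),'len',np.linalg.norm(v).round(4),'yaw',np.arctan2(v[1],v[0]).round(4))
for z in (.01,.02):
    print('ptr',z,ray(M,P([(103,165),(302,122)]),z).mean(0).round(4))
plan([.437,.119,.055],np.pi-.11,5,1)
E
```

```text
bar [[0.4172 0.1218 0.074 ]
 [0.4599 0.1178 0.074 ]] mid [0.4386 0.1198 0.074 ] len 0.0428 yaw -0.0924
ptr 0.01 [0.4409 0.1191 0.01  ]
ptr 0.02 [0.4385 0.1194 0.02  ]
pos [0.4301 0.1216 0.2308] yaw0 3.0092 dyaw/row deg 0.26
[np.float64(-0.14), np.float64(-0.03), np.float64(3.52), 0, 0, np.float64(-0.26), 1]
[np.float64(-0.14), np.float64(-0.03), np.float64(3.52), 0, 0, np.float64(-0.26), 1]
[np.float64(-0.14), np.float64(-0.03), np.float64(3.52), 0, 0, np.float64(-0.26), 1]
[np.float64(-0.14), np.float64(-0.04), np.float64(3.52), 0, 0, np.float64(-0.26), 1]
[np.float64(-0.14), np.float64(-0.04), np.float64(3.52), 0, 0, np.float64(-0.26), 1]
```

Emit:
drive_tool:
  motion:
    - [[-0.3,-0.1,3.0,0,0,-1,1],[-0.3,0,3.5,0,0,-1,1],[-0.2,0,3.5,0,0,0,0.7],[0,0,3.5,0,0,0,0.5],[0,0,2.8,0,0,0,0.5],[0,0,1.6,0,0,0,0.5],[0,0,0.4,0,0,0,0.5],[0,0,0,0,0,0,0.5]]

```text
time_s: 3.0
position: [0.4369, 0.1168, 0.0482]
orientation: [0.053, 0.999, -0.0, -0.0]
contact_force: [-0.7, -0.1, 1.0]
opening: 0.0428
gripper_force: 0.0
```

```bash
python3 - <<'E'
from h import *
M,im,r=measure('w3'); save('w3',im); s=env.get_state(); print(s['position'].round(4),s['contact_force'].round(1),s['opening'],s['joint_pos'].round(2)); plan([.4385,.1198,.048],np.pi-.10,1,.5)
E
```

```text
green [312 340  20  19 301] [0.531  0.1064 0.01  ]
[0.4374 0.1169 0.0488] [ 0.  -0.1 -0.3] 0.0426999518249452 [ 0.08  0.28 -0.57  0.72 -0.    0.19]
pos [0.4374 0.1169 0.0488] yaw0 3.0361 dyaw/row deg 0.32
[np.float64(-0.08), np.float64(0.3), np.float64(0.08), 0, 0, np.float64(-0.32), 0.5]
```

View pics/w3.png

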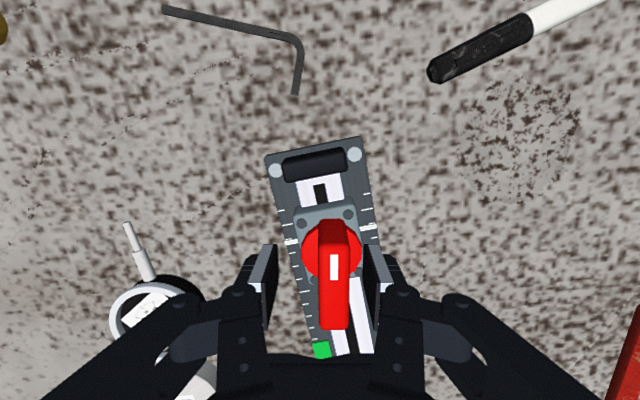

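The bar stands between the fingers, about 3 mm towards the right-hand one. I'll centre on it and grip.

Emit:
drive_tool:
  motion:
    - [[-0.1,0.3,0,0,0,0,0.5],[0,0,0,0,0,0,0.1],[0,0,0,0,0,0,0],[0,0,0,0,0,0,0],[0,0,0,0,0,0,0],[0,0,0,0,0,0,0],[0,0,0,0,0,0,0]]
  newtons: 40

```text
time_s: 3.75
position: [0.4391, 0.1217, 0.0491]
orientation: [0.052, 0.999, 0.002, 0.001]
contact_force: [-1.0, 14.8, 8.7]
opening: 0.0136
gripper_force: 40.1
```

```bash
python3 - <<'E'
from h import *
s=env.get_state(); print(s['position'].round(4),s['contact_force'].round(1),s['moment'].round(2),s['opening'],s['gripper_force']); a=.0986
d=np.array([.5335-.4385,.1301-.1197]); L=d@[np.cos(a),np.sin(a)]; print(L)
p=s['position']+L*np.array([np.cos(a),np.sin(a),0]); plan(p,plan.__defaults__ or 3.0361,5,0)
E
```

```text
[0.4391 0.1217 0.0491] [-1.  14.8  8.7] [ 2.82  0.3  -0.02] 0.013631086973759775 40.148414969444275
0.09556236016632741
pos [0.4391 0.1217 0.0491] yaw0 3.0378 dyaw/row deg -0.02
[np.float64(-1.87), np.float64(0.38), np.float64(-0.0), 0, 0, np.float64(0.02), 0]
[np.float64(-1.87), np.float64(0.38), np.float64(-0.0), 0, 0, np.float64(0.02), 0]
[np.float64(-1.87), np.float64(0.39), np.float64(-0.0), 0, 0, np.float64(0.02), 0]
[np.float64(-1.87), np.float64(0.39), np.float64(-0.0), 0, 0, np.float64(0.02), 0]
[np.float64(-1.87), np.float64(0.39), np.float64(-0.0), 0, 0, np.float64(0.02), 0]
```

Emit:
drive_tool:
  motion:
    - [[0,0.15,-0.05,0,0,0,0],[-1.0,0.2,0,0,0,0,0],[-1.5,0.3,0,0,0,0,0],[-1.7,0.35,0,0,0,0,0],[-1.7,0.35,0,0,0,0,0],[-1.5,0.3,0,0,0,0,0],[-1.3,0.27,0,0,0,0,0],[-0.65,0.13,0,0,0,0,0],[0,0,0,0,0,0,0],[0,0,0,0,0,0,0]]

```text
time_s: 4.75
position: [0.5348, 0.1313, 0.0492]
orientation: [0.052, 0.999, 0.001, 0.001]
contact_force: [0.5, 6.5, 3.2]
opening: 0.0131
gripper_force: 40.3
```

```bash
python3 - <<'E'
from h import *
M,im,r=measure('w4'); s=env.get_state(); print(s['position'].round(4),s['contact_force'].round(1)); save('w4',cv2.resize(im[180:310,240:430],None,fx=4,fy=4,interpolation=cv2.INTER_CUBIC))
E
```

```text
green [346 199  21  24 381] [0.5261 0.1534 0.01  ]
green [271 215  17  22 249] [0.531  0.1041 0.01  ]
green [351 225  19  13 178] [0.5404 0.1548 0.01  ]
green [278 240  13  12 113] [0.5452 0.1056 0.01  ]
[0.5347 0.1313 0.0492] [0.  6.2 3.9]
```

View pics/w4.png

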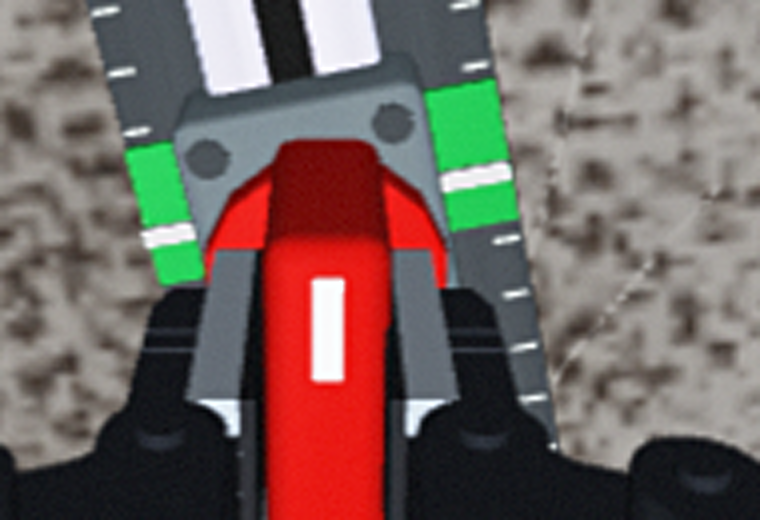

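The white pointers, at crop (168,236) and (477,177), lie beyond the green centres (rows 214 and 155) by about 3.8 mm before parallax. I'll use the depth reading to get the pointers' height.

```bash
python3 - <<'E'
from h import *
M=model('wrist'); im,d=env.read_camera('wrist'); K,D,P=M
hsv=cv2.cvtColor(im,cv2.COLOR_RGB2HSV)
def depthpts(m):
    ys,xs=np.nonzero(m); z=d[ys,xs]; k=z>0; xs,ys,z=xs[k],ys[k],z[k]
    p=cv2.undistortPoints(np.c_[xs,ys].astype(float).reshape(-1,1,2),K,D).reshape(-1,2)
    return np.c_[p[:,0]*z,-p[:,1]*z,-z]@P[:3,:3].T+P[:3,3]
a=np.array([np.cos(.0986),np.sin(.0986)])
g=cv2.inRange(hsv,(45,120,80),(75,255,255)); w=cv2.inRange(hsv,(0,0,190),(180,40,255))
for nm,(x0,x1,y0,y1) in {'L':(270,292,212,254),'R':(344,372,196,240)}.items():
    box=np.zeros_like(g); box[y0:y1,x0:x1]=255
    G=g&box; c=cv2.moments(cv2.convexHull(cv2.findNonZero(G))); gc=(c['m10']/c['m00'],c['m01']/c['m00'])
    b2=np.zeros_like(g); x,y,ww,hh=cv2.boundingRect(cv2.findNonZero(G)); b2[y+6:y+hh-4,x:x+ww]=255
    W=w&b2; ys,xs=np.nonzero(W); wc=(xs.mean(),ys.mean())
    zg=np.median(depthpts(G)[:,2]); zw=np.median(depthpts(W)[:,2])
    pg=ray(M,[gc],.01)[0]; print(nm,'green c',np.round(gc,1),'white',np.round(wc,1),len(xs),'z',zg.round(4),zw.round(4))
    for z in (.01,.01+zw-zg): print('  ahead mm at z',round(z,4),(1000*(ray(M,[wc],z)[0]-pg)[:2]@a).round(2))
E
```

```text
L green c [280.8 232.7] white [281.6 238.4] 54 z 0.0105 0.0147
  ahead mm at z 0.01 3.95
  ahead mm at z 0.0143 2.12
R green c [357.4 218.2] white [358.5 223.8] 73 z 0.0104 0.0151
  ahead mm at z 0.01 3.86
  ahead mm at z 0.0146 1.88
```

Emit:
drive_tool:
  motion:
    - [[0.2,0,0,0,0,0,0],[0,0,0,0,0,0,0],[0,0,0,0,0,0,0]]

```text
time_s: 5.15
position: [0.5323, 0.1312, 0.0492]
orientation: [0.052, 0.999, 0.0, 0.001]
contact_force: [0.9, 5.8, 5.0]
opening: 0.0134
gripper_force: 40.5
```

```bash
cat > chk.py <<'E'
from h import *
M=model('wrist'); im,d=env.read_camera('wrist'); s=env.get_state(); print(s['position'].round(4),s['contact_force'].round(1),s['moment'].round(2))
hsv=cv2.cvtColor(im,cv2.COLOR_RGB2HSV); a=np.array([np.cos(.0986),np.sin(.0986)])
g=cv2.inRange(hsv,(45,120,80),(75,255,255)); w=cv2.inRange(hsv,(0,0,190),(180,40,255))
for x0,x1,y0,y1 in ((266,294,205,262),(344,374,190,248)):
    box=np.zeros_like(g); box[y0:y1,x0:x1]=255
    G=g&box; c=cv2.moments(cv2.convexHull(cv2.findNonZero(G))); gc=(c['m10']/c['m00'],c['m01']/c['m00'])
    b2=np.zeros_like(g); x,y,ww,hh=cv2.boundingRect(cv2.findNonZero(G)); b2[y+6:y+hh-4,x:x+ww]=255
    ys,xs=np.nonzero(w&b2); wc=(xs.mean(),ys.mean())
    print(np.round(gc,1),np.round(wc,1),len(xs),'ahead mm',(1000*(ray(M,[wc],.0144)[0]-ray(M,[gc],.01)[0])[:2]@a).round(2))
E
python3 chk.py
```

```text
[0.5323 0.1311 0.0492] [0.8 6.4 5.1] [ 0.98 -0.22 -0.02]
[281.4 235.4] [281.8 238.4] 53 ahead mm 0.16
[358.  221.7] [358.4 223.8] 74 ahead mm -0.38
```

Emit:
drive_tool:
  motion:
    - [[0,0,0,0,0,4,0],[0,0,0,0,0,6,0],[0,0,0,0,0,6,0],[0,0,0,0,0,6,0],[0,0,0,0,0,6,0],[0,0,0,0,0,3,0],[0,0,0,0,0,0,0],[0,0,0,0,0,0,0]]

```text
time_s: 6.0
position: [0.5323, 0.1313, 0.0492]
orientation: [0.317, 0.948, 0.001, 0.0]
contact_force: [1.0, 6.4, 5.2]
opening: 0.013
gripper_force: 40.6
```

```bash
python3 - <<'E'
from h import *
im,d=env.read_camera('wrist'); s=env.get_state(); print(s['position'].round(4),s['contact_force'].round(1),s['moment'].round(2)); np.save('w5.npy',im); save('w5',im)
E
```

```text
[0.5323 0.1313 0.0492] [0.5 6.4 5.6] [ 1.19 -0.03 -0.05]
```

View pics/w5.png

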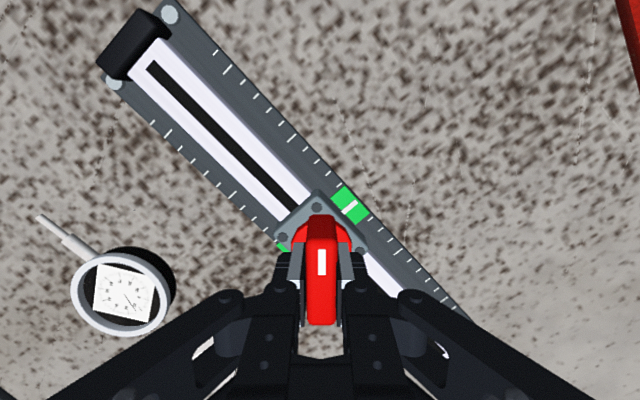

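The knob has turned with the tool. The right-hand patch is fully visible at (350,205), with the pointer across it.

```bash
cat > chk1.py <<'E'
from h import *
M=model('wrist'); im,d=env.read_camera('wrist'); s=env.get_state(); print(s['time_s'],s['position'].round(4),s['contact_force'].round(1),s['moment'].round(2))
hsv=cv2.cvtColor(im,cv2.COLOR_RGB2HSV); a=np.array([np.cos(.0986),np.sin(.0986)])
g=cv2.inRange(hsv,(45,120,80),(75,255,255)); w=cv2.inRange(hsv,(0,0,190),(180,40,255))
g[:,:315]=0; g[:,420:]=0; g[:100]=0; g[260:]=0
h=cv2.convexHull(cv2.findNonZero(g)); c=cv2.moments(h); gc=(c['m10']/c['m00'],c['m01']/c['m00'])
f=np.zeros_like(g); cv2.fillConvexPoly(f,h,255); ys,xs=np.nonzero(w&cv2.erode(f,np.ones((3,3))))
wc=(xs.mean(),ys.mean()); gp=ray(M,[gc],.01)[0]
print(np.round(gc,1),np.round(wc,1),len(xs),c['m00'],'green',gp.round(4),'ahead mm',(1000*(ray(M,[wc],.0144)[0]-gp)[:2]@a).round(2))
E
python3 chk1.py
```

```text
6.1 [0.5323 0.1313 0.0492] [0.1 6.9 4.8] [ 1.17 -0.02  0.03]
[349.6 204.9] [349.9 206. ] 79 738.5 green [0.5315 0.1537 0.01  ] ahead mm -0.74
```

Emit:
drive_tool:
  motion:
    - [[-0.04,0.03,0,0,0,0,0],[0,0,0,0,0,4,0],[0,0,0,0,0,6,0],[0,0,0,0,0,6,0],[0,0,0,0,0,6,0],[0,0,0,0,0,6,0],[0,0,0,0,0,6,0],[0,0,0,0,0,5,0],[0,0,0,0,0,4,0],[0,0,0,0,0,0,0]]
  newtons: 60

```text
time_s: 7.1
position: [0.5328, 0.1316, 0.0492]
orientation: [0.644, 0.765, 0.001, -0.0]
contact_force: [0.4, 9.0, 7.4]
opening: 0.0128
gripper_force: 63.7
```

Emit:
drive_tool:
  motion:
    - [[0,0,0,0,0,3,0],[0,0,0,0,0,2,0],[0,0,0,0,0,0,0],[0,0,0,0,0,0,0]]

```text
time_s: 7.5
position: [0.5329, 0.1317, 0.0493]
orientation: [0.675, 0.737, 0.001, -0.0]
contact_force: [1.5, 9.7, 5.9]
opening: 0.0128
gripper_force: 63.5
```

```bash
python3 - <<'E'
from h import *
s=env.get_state(); x=R.from_quat(s['orientation']).as_matrix()[:,0]; y=np.arctan2(x[1],x[0]); print('knob',.0986-(y-np.pi),s['moment'].round(2),s['contact_force'].round(1),s['position'].round(4))
E
python3 chk1.py
```

```text
knob 1.5816188841923464 [ 1.88 -0.07  0.27] [1.5 9.7 5.9] [0.5329 0.1317 0.0493]
7.55 [0.5329 0.1317 0.0493] [0.2 7.9 5.4] [1.84 0.01 0.25]
[327.4 192.3] [320.3 193.6] 70 463.0 green [0.5357 0.1541 0.01  ] ahead mm -4.35
```

Emit:
drive_tool:
  motion:
    - [[0,0,0,0,0,2,0],[0,0,0,0,0,2,0],[0,0,0,0,0,0,0],[0,0,0,0,0,0,0]]

```text
time_s: 7.95
position: [0.5331, 0.1318, 0.0493]
orientation: [0.7, 0.714, 0.001, -0.0]
contact_force: [2.2, 8.6, 5.6]
opening: 0.0129
gripper_force: 72.0
```

```bash
sed -i 's/g\[:,:315\]=0; g\[:,420:\]=0/g[:,:270]=0; g[:,420:]=0/' chk1.py; python3 - <<'E'
from h import *
s=env.get_state(); x=R.from_quat(s['orientation']).as_matrix()[:,0]; y=np.arctan2(x[1],x[0]); print('knob',.0986-(y-np.pi),s['moment'].round(2),s['contact_force'].round(1),s['position'].round(4))
E
python3 chk1.py
```

```text
knob 1.6498976316508045 [ 1.91 -0.22  1.51] [2.2 8.6 5.6] [0.5331 0.1318 0.0493]
8.0 [0.533  0.1318 0.0493] [1.5 8.2 5.3] [ 1.81 -0.21  1.51]
[317.7 192.4] [317.5 193.9] 73 762.0 green [0.5316 0.1537 0.01  ] ahead mm -0.08
```

The moment rose to 1.5 N m, so the knob is on its end stop, and the pointer is within 0.1 mm of the mark. I'll ease the twist, open and back off upwards.

Emit:
drive_tool:
  motion:
    - [[0,0,0,0,0,-3.5,0],[0,0,0,0,0,0,0],[0,0,0,0,0,0,0.5],[0,0,0,0,0,0,0.5],[0,0,0,0,0,0,0.5],[0,0,0,0,0,0,0.5],[0,0,-1.5,0,0,0,0.5],[0,0,-4,0,0,0,0.5],[0,0,-4,0,0,0,0.5],[0,0,-4,0,0,0,0.5]]

```text
time_s: 9.0
position: [0.5318, 0.1306, 0.1853]
orientation: [0.679, 0.734, -0.0, -0.0]
contact_force: [0.9, -0.2, 0.1]
opening: 0.0426
gripper_force: 0.0
```

```bash
python3 - <<'E'
from h import *
env.read_camera('top');env.read_camera('top');M=model('wrist'); im,d=env.read_camera('wrist'); np.save('w6.npy',im); s=env.get_state(); print(s['contact_force'].round(1),s['opening'],s['position'].round(3))
save('w6',cv2.resize(im[130:280,220:420],None,fx=4,fy=4,interpolation=cv2.INTER_CUBIC))
E
python3 chk1.py
```

```text
[-0.6 -0.3 -0. ] 0.04272094761621018 [0.533 0.131 0.186]
9.2 [0.5325 0.1307 0.1843] [ 1.   0.2 -2. ] [-0.01  0.06  0.01]
[319.5 174.6] [319.2 170.3] 78 1242.5 green [0.5335 0.1317 0.01  ] ahead mm -0.22
```

View pics/w6.png

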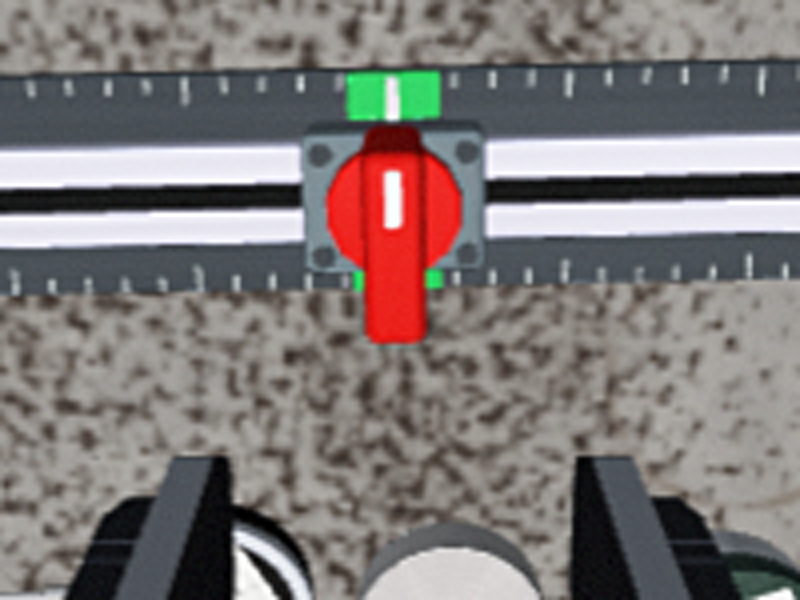

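The pointer, at crop (392,97), sits centred on the green patch (347–440). The bar stands square across the rail, the fingers are clear, and the tool is about 18 cm up.

```bash
python3 -c "
from workcell import env
print(env.finish_job())"
```

```text
the job is handed in; nothing more can be done
None
```

The red stop's pointer is on the green mark to within about 0.3 mm, its knob is turned clockwise to the end stop and locked, the black stop was never touched, and the job is handed in at about 9 s.

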